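# Spread the washed cap nuts and bring the tray under the blow-dry nozzle

### The job

The washed injector nuts lie heaped against the clear guard of the white drying tray: spread them over the whole tray floor in one even layer, at least one in each quarter of the tray, every nut a clear 2 cm from its neighbours and about 2 cm clear of the tray walls. Only then slide the tray along its rails by its push lug until the cross scribed in the middle of its floor is directly under the nozzle tip. Do not press hard on the nuts, and leave the wrench, bin and stand where they are.

Things in the scene. Friction and masses are not known exactly. Their poses are not given: they have to be found in the camera images.
- nut1: steel injector cap nut, one of five alike: a round body 32 mm wide and 14 mm high, with a hexagon head 29 mm across corners and 6 mm high on top; 20 mm high in all, 70 g. Origin at mid-height on its axis (10 mm over what it stands on), z along the axis
- nut2: steel injector cap nut, one of five alike: a round body 32 mm wide and 14 mm high, with a hexagon head 29 mm across corners and 6 mm high on top; 20 mm high in all, 70 g. Origin at mid-height on its axis (10 mm over what it stands on), z along the axis
- nut3: steel injector cap nut, one of five alike: a round body 32 mm wide and 14 mm high, with a hexagon head 29 mm across corners and 6 mm high on top; 20 mm high in all, 70 g. Origin at mid-height on its axis (10 mm over what it stands on), z along the axis
- nut4: steel injector cap nut, one of five alike: a round body 32 mm wide and 14 mm high, with a hexagon head 29 mm across corners and 6 mm high on top; 20 mm high in all, 70 g. Origin at mid-height on its axis (10 mm over what it stands on), z along the axis
- nut5: steel injector cap nut, one of five alike: a round body 32 mm wide and 14 mm high, with a hexagon head 29 mm across corners and 6 mm high on top; 20 mm high in all, 70 g. Origin at mid-height on its axis (10 mm over what it stands on), z along the axis
- tray: white drying tray, 230 mm (x) by 170 mm (y) inside, floor 6 mm thick; three walls 26 mm high over the floor and 5 mm thick; on its -x side, nearest the robot, a clear splash guard stands on the wall, its top 120 mm over the floor, inner face as the wall's. Origin at the centre of the floor's upper face, z up. It slides only, along its own y towards the nozzle, up to 280 mm, stiffly (about 10 N)
- cross (a point): centre of the small scribed cross in the middle of the tray floor; axes as tray. The nuts begin heaped against the guard: three on the floor in a row out from the guard, nearly touching, two on top. A gripper's body that comes straight down meets the guard: lean the tool away from the guard some 20 to 30 degrees (fingertips pointing towards it) for the nuts near it
- lug (a point): top centre of the steel push lug in the middle of the tray's -y end wall, outside: an upright block 30 mm wide (x), 14 mm thick (y), its top 50 mm over the tray floor, its outer -y face 7 mm from this point. It may be pushed from behind or gripped
- tip (a point): lower end of the brass air nozzle, about 72 mm over the tray floor, pointing straight down; it hangs from an arm that comes from a column 150 mm further along +y, 170 mm high. Fixed
- wrench: steel wrench 170 mm long, lying on the bench beyond the station. Bystander
- bin: yellow open bin 130 x 90 x 60 mm beyond the station, origin under its middle. Bystander
- stand: black microscope stand, round foot 90 mm wide, post 186 mm high, origin under the foot. Bystander

How it is judged:
By the outcome, as a careful person would: the job done as asked, in the order asked, and still so for the second after the job is handed in, with the robot touching nothing.
It also fails if it takes over 64 s, if anything falls off the work surface, if the arm or the gripper's body presses on something with over 40 N, if the wrist force passes 120 N, or if a joint passes its speed limit or range.

### The arm

A 6-joint arm with a two-finger parallel gripper is mounted at the origin on the work surface. World frame = base frame: x ahead of the robot, y to its left, z up, the work surface at z = 0. Lengths are in m, angles in rad, forces in N, time in s.
With the tool pointing down it reaches from about 0.25 to 0.725 m from the base axis. Payload 4 kg.
Tool frame: the origin (TCP) lies on the centre line of the jaws, within the pads' length; the fingertips stand tip_reach ahead of it and the grasp point (between the pads) lies 5 mm behind it (tip_reach is the distance from the TCP to the fingertips, in m); z points along the fingers, y is the direction in which the jaws open and shut (so a half turn about z gives the same grasp; the last joint's range is limited). The gripper opens to 85 mm and grips with 20 to 120 N. Pads are 22 mm wide; open, the fingers measure 114 mm over their backs; the gripper's body (76 mm by 85 mm) begins 54 mm behind the grasp point. The pads swing forward as they close: fully open they stand 13 mm farther back than shut.
Start: joints at [-1.318, 0.241, 0.005, 1.335, 0, 1.571], TCP at [0.125, -0.484, 0.245] pointing down, gripper open.
Joint ranges: [-2.72, 2.72], [-1.05, 1.87], [-1.09, 1.28], [-1.99, 2.15], [-1.42, 1.44], [-3.14, 3.14]. Speed limits (rad/s): [2.79, 2.79, 3.14, 3.14, 3.14, 3.14].

### API

Orientations are given as a unit quaternion [x, y, z, w].
In Python, from workcell import * gives the robot as it stands.
- The arm moves only by the tool arm_command, never from a script. Its arguments are lists of equal length, an entry for each row: "translation": the shift along the tool's x, y, z in cm, a list of three; "turn": the turn about the tool's z in rad; "hand": the closure, from 0 (fully open) to 1 (shut). In form: {"translation": [[x, y, z], ...], "turn": [turn, ...], "hand": [hand, ...]}. A call has 1 to 5 rows; each row is the pose to reach, as a shift and turn from the pose commanded when the call began, along the tool's axes at that moment; what a row does not reach only later rows make up. A row lasts 1/12 s, in which the tool goes at most 41.7 mm and 7.16 degrees, less where a joint would pass 70% of its speed; a pose out of reach is approached as far as the arm can. A call with a gripper value outside its range is refused whole. The fingers move at their own pace and stop on an object; the grip force is fixed at half the most. Time passes only in rows, so rows that repeat a pose let the fingers close. It gives the time, the measured TCP pose, the force and the opening at its end, in the units of the state.
- get_obs(): the state, without advancing time (a new reading comes with each control period).
- camera(name): name is "scene" or "top"; returns (picture, depth): 480x640x3 uint8, red, green, blue; 480x640 float32, m along the optical axis (not along the pixel's ray), 0 where there is no reading.
- camera_info(name): a dict with "mtx" (3x3 intrinsics, pixels), "world_to_cam" (4x4, takes a point from world to camera coordinates). Camera axes: x right, y down, z forward; pixel columns grow to the right and rows downward; lengths in m; the calibration is good to about 2 mm. A picture is of the moment at which its call begins. camera_info takes no time and is no camera call.
- job_done(): hands the job in, once; it reports no verdict.
Trained networks look in the newest picture that a camera, given by its name, has taken for a name from the list of things; names that differ only in an ending like _2 or _b are one class to them, and where a whole thing is asked for, a point or a joint stands for the part that bears it (a point fixed in the world has none). Each returns a list of dicts, best first, with "conf" (0 to 1); they miss things now and then, are a little off and sometimes report something else, mostly with a low value. They report only what shows in the picture. A call takes as long as a camera call.
- search_frame(camera, name): "location" ([row, column] in pixels, amid what is visible of it).
- spot_point(camera, name): "location" ([row, column] in pixels: a listed point, or the origin of a listed thing).
The state is a dict: "clock": time; "joint_pos": joint angles; "joint_vel": joint speeds; "tau": joint torques, N m; "eef_pos": TCP position; "tool_rot": TCP orientation; "ft_force": force on the tool from outside, world axes, zero at the start; "ft_torque": the same for the moment, N m; "grip_width": finger opening in m.
Only numpy, scipy, OpenCV 4.12 (cv2) and the standard library are available. Lean on these libraries where they do the work, as an engineer would, in place of code of your own. Each camera call takes 0.05 s, during which the arm holds its last target. There are 200 camera calls.

## Working session

There is one attempt and no reset: what is moved stays moved. The work goes in short steps, Python scripts to look and compute and a tool call to move; the robot and the scene stay as the last step left them, time stands still between calls to the robot, and variables do not carry over. Pictures are saved under pics/ and viewed, about 8 in all and at most 12, crops included, and the job is handed in when it is done.

Besides the shell and the picture viewer there is one more tool, called after "Emit:" in YAML: its name, and indented under it one key for each argument. arm_command: Moves the arm, as the interface text tells. Its arguments: {"type":"object","properties":{"translation":{"type":"array","items":{"type":"array","items":{"type":"number"}}},"turn":{"type":"array","items":{"type":"number"}},"hand":{"type":"array","items":{"type":"number"}}},"required":["translation","turn","hand"]}

```bash
ls; mkdir -p pics
cat > h.py <<'E'
from workcell import *
import numpy as np, cv2
from scipy.spatial.transform import Rotation as R
def w(cam,px,depth=None,z=None):
    i=camera_info(cam);K=np.array(i["mtx"]);T=np.linalg.inv(np.array(i["world_to_cam"]))
    r,c=px
    d=np.linalg.inv(K)@[c,r,1]
    if depth is not None: return (T@np.r_[d*depth,1])[:3]
    o=T[:3,3];v=T[:3,:3]@d
    return o+v*(z-o[2])/v[2]
E
python3 - <<'E'
from h import *
o=get_obs();print({k:np.round(v,3).tolist() for k,v in o.items()})
for c in("scene","top"):
    p,d=camera(c);cv2.imwrite(f"pics/{c}0.png",p[...,::-1]);np.save(f"{c}_d.npy",d)
    i=camera_info(c);print(c,np.round(i["mtx"],1).tolist(),np.round(np.linalg.inv(i["world_to_cam"]),3).tolist())
    for n in("nut1","cross","lug","tip","tray"):
        for q in spot_point(c,n)[:6]:
            r,k=q["location"];dd=d[min(479,int(round(r))),min(639,int(round(k)))]
            print(c,n,round(q["conf"],2),np.round([r,k]),np.round(w(c,(r,k),dd),3))
E
```

```text
pics
{'clock': 0.0, 'joint_pos': [-1.318, 0.241, 0.004, 1.335, 0.0, 1.571], 'joint_vel': [0.001, -0.0, -0.0, 0.0, 0.001, -0.002], 'tau': [0.001, -37.232, 25.241, 0.017, -0.0, -0.0], 'eef_pos': [0.125, -0.484, 0.244], 'tool_rot': [0.992, 0.126, -0.0, -0.001], 'ft_force': [0.561, 0.006, 0.27], 'ft_torque': [0.001, -0.039, 0.017], 'grip_width': 0.086}
scene [[448.3, 0.0, 320.5], [0.0, 448.3, 234.3], [0.0, 0.0, 1.0]] [[0.353, 0.548, -0.758, 1.219], [0.935, -0.193, 0.297, -0.338], [0.017, -0.814, -0.581, 0.543], [0.0, 0.0, 0.0, 1.0]]
scene nut1 0.79 [215. 283.] [ 0.51  -0.139  0.064]
scene nut1 0.57 [206. 284.] [ 0.482 -0.129  0.066]
scene nut1 0.51 [229. 291.] [ 0.531 -0.131  0.044]
scene cross 0.64 [242. 303.] [ 0.553 -0.114  0.024]
scene lug 0.94 [227. 251.] [ 0.544 -0.21   0.074]
scene lug 0.74 [226. 290.] [ 0.525 -0.131  0.047]
scene tip 0.84 [191. 404.] [0.573 0.086 0.11 ]
scene tray 0.68 [240. 302.] [ 0.548 -0.113  0.025]
top [[522.1, 0.0, 325.3], [0.0, 522.1, 247.1], [0.0, 0.0, 1.0]] [[-0.007, -0.987, 0.16, 0.475], [-1.0, 0.008, 0.005, -0.111], [-0.006, -0.16, -0.987, 0.942], [0.0, 0.0, 0.0, 1.0]]
top nut1 0.76 [316. 341.] [ 0.5   -0.131  0.065]
top nut1 0.73 [335. 337.] [ 0.469 -0.124  0.064]
top nut1 0.7 [342. 339.] [ 0.459 -0.128  0.062]
top nut1 0.66 [307. 340.] [ 0.516 -0.13   0.062]
top nut1 0.49 [323. 337.] [ 0.49  -0.125  0.042]
top cross 0.83 [284. 328.] [ 0.558 -0.11   0.021]
top lug 0.96 [288. 390.] [ 0.547 -0.214  0.074]
top tip 0.92 [272. 202.] [0.566 0.083 0.148]
top tip 0.73 [325. 337.] [ 0.486 -0.125  0.043]
top tray 0.66 [292. 328.] [ 0.545 -0.111  0.023]
```

Run:
```python
import cv2,numpy as np
t=cv2.imread("pics/top0.png")[210:400,180:430];s=cv2.imread("pics/scene0.png")[140:300,210:450]
t=cv2.resize(t,None,fx=3.1,fy=3.1,interpolation=2)[:590,:]
s=cv2.resize(s,None,fx=3.3,fy=3.3,interpolation=2)
cv2.imwrite("pics/t.png",t);cv2.imwrite("pics/s.png",s)
```

```text
(no output)
```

View pics/t.png

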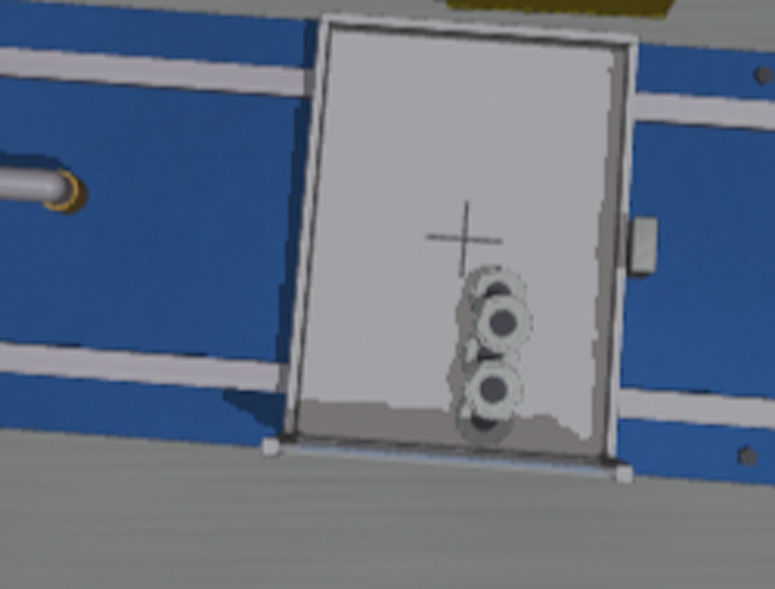

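View pics/s.png

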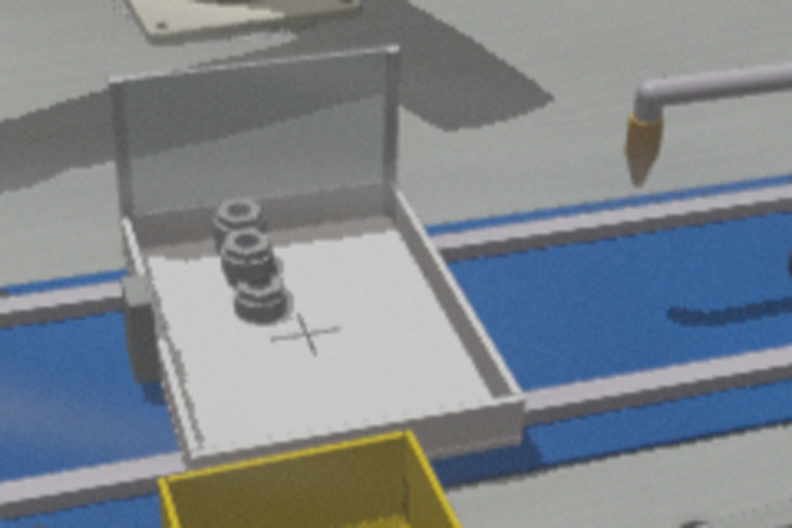

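The top view shows the tray with the lug on the right (645,245), the cross at (465,238) and the nuts in a row on +x from the guard, at columns 485–505. Two are on top, at rows 322 and 388. The scene view agrees. Next I'll fit the tray frame and the nuts from depth.

Run:
```python
from h import *
d=np.load("top_d.npy");i=camera_info("top");K=np.array(i["mtx"]);T=np.linalg.inv(np.array(i["world_to_cam"]))
v,u=np.mgrid[:480,:640]
P=np.stack([(u-K[0,2])/K[0,0]*d,(v-K[1,2])/K[1,1]*d,d,np.ones_like(d)],-1)@T.T
X,Y,Z=P[...,0],P[...,1],P[...,2]
m=(X>.40)&(X<.70)&(Y>-.25)&(Y<.02)
h,e=np.histogram(Z[m],np.arange(0,.16,.003));print([(round(a,3),int(b)) for a,b in zip(e,h) if b>40])
for lo,hi in((.017,.028),(.043,.056)):
    mm=m&(Z>lo)&(Z<hi)
    n,l,s,c=cv2.connectedComponentsWithStats(mm.astype(np.uint8));k=1+np.argmax(s[1:,4])
    pts=np.c_[X[l==k],Y[l==k]].astype(np.float32)*1000
    print(lo,len(pts),cv2.minAreaRect(pts))
# nuts
nm=m&(X>.44)&(X<.56)&(Y>-.165)&(Y<-.09)
for lo,hi in((.035,.0475),(.056,.07)):
    mm=(nm&(Z>lo)&(Z<hi)).astype(np.uint8)
    n,l,s,c=cv2.connectedComponentsWithStats(mm)
    for k in range(1,n):
        if s[k,4]>12:
            x,y=X[l==k],Y[l==k];print(lo,s[k,4],np.round([x.min(),x.max(),x.mean(),y.min(),y.max(),y.mean(),np.median(Z[l==k])],4))
G=(Z*1000).astype(int)
print(G[298:354:2,322:352:2])
gm=m&(Z>.07)&(Y>-.2)&(Y<-.03)&(X<.47)
print("guard",gm.sum(),np.round(np.c_[X[gm],Y[gm],Z[gm]][::max(1,gm.sum()//10)],3).tolist())
lm=m&(Z>.066)&(Y<-.19)&(X>.5);print("lug",lm.sum(),cv2.minAreaRect(np.c_[X[lm],Y[lm]].astype(np.float32)*1000),Z[lm].mean())
```

```text
[(np.float64(0.0), 1471), (np.float64(0.003), 3071), (np.float64(0.006), 1759), (np.float64(0.009), 118), (np.float64(0.012), 100), (np.float64(0.015), 540), (np.float64(0.018), 1130), (np.float64(0.021), 7015), (np.float64(0.024), 3786), (np.float64(0.027), 224), (np.float64(0.03), 119), (np.float64(0.033), 144), (np.float64(0.036), 205), (np.float64(0.039), 183), (np.float64(0.042), 317), (np.float64(0.045), 380), (np.float64(0.048), 759), (np.float64(0.051), 209), (np.float64(0.054), 120), (np.float64(0.057), 223), (np.float64(0.06), 240), (np.float64(0.063), 224), (np.float64(0.066), 41), (np.float64(0.072), 116), (np.float64(0.141), 237), (np.float64(0.144), 104)]
0.017 11692 ((553.16259765625, -112.853515625), (170.70152282714844, 231.35552978515625), 85.42264556884766)
0.043 1211 ((555.3075561523438, -113.3196792602539), (180.5867919921875, 236.344970703125), 85.34123992919922)
0.035 153 [ 0.512   0.5343  0.5246 -0.1465 -0.117  -0.1303  0.0427]
0.035 105 [ 0.478   0.4983  0.4872 -0.1408 -0.1116 -0.1229  0.0424]
0.035 146 [ 0.4409  0.4628  0.4492 -0.1386 -0.1079 -0.121   0.0426
[... 1608 characters left out ...]
  44  54  59  54  57  56  36  23  25  21]
 [ 22  24  18  42  44  46  41  43  46  42  45  38  26  23  21]
 [ 22  23  24  36  46  43  44  43  43  42  45  39  24  24  23]
 [ 23  23  25  23  35  43  42  45  41 941  43  19  19  23  23]
 [ 21  24  19  25  22  37  44  41  37  35  25  24  23  24  23]]
guard 539 [[0.443, -0.031, 0.085], [0.44, -0.068, 0.092], [0.438, -0.095, 0.084], [0.438, -0.103, 0.106], [0.438, -0.104, 0.142], [0.436, -0.105, 0.144], [0.435, -0.099, 0.141], [0.431, -0.184, 0.079], [0.432, -0.177, 0.122], [0.431, -0.189, 0.143], [0.427, -0.187, 0.143]]
lug 156 ((544.7645874023438, -209.32675170898438), (13.747385025024414, 30.135387420654297), 84.11713409423828) 0.07286945189841508
```

```bash
cat >> h.py <<'E'
C=np.array([.5534,-.113]);a=-np.radians(4.6)
ex=np.array([np.cos(a),np.sin(a)]);ey=np.array([-np.sin(a),np.cos(a)])
FL=.0225
def tray(p): r=np.array(p[:2])-C;return np.r_[r@ex,r@ey]*1000
def plan(*wps, base=None):
    """wps: (tx mm, ty mm, z mm over floor of TCP, jaw yaw deg in tray: 0=jaws along ty)"""
    o=get_obs();p0=np.array(o["eef_pos"]);R0=R.from_quat(o["tool_rot"])
    if base: p0=np.array(base[0]);R0=R.from_quat(base[1])
    xt=R0.as_matrix()[:,0];yaw=np.degrees(np.arctan2(xt[1],xt[0]))
    print("now tray",np.round(tray(p0),1),"z/fl",round((p0[2]-FL)*1000,1),"yaw_tray",round(yaw+4.6,1),"grip",round(o["grip_width"],4),"F",np.round(o["ft_force"],1),"t",round(o["clock"],2),"tilt",np.round(R0.as_matrix()[:2,2],3))
    for tx,ty,z,q in wps:
        W=np.r_[C+(tx*ex+ty*ey)/1000,FL+z/1000]
        print((tx,ty,z,q),"->",np.round(R0.inv().apply(W-p0)*100,2),"turn",round(-np.radians(q-4.6-yaw),3))
E
python3 - <<'E'
import workcell
print([n for n in dir(workcell) if not n.startswith('__')], getattr(workcell,'tip_reach',None))
from h import *
print(tray(w("top",(272,202),.0)) if 0 else tray([.5695,.084]))
plan((-48.3,-24.2,120,0),(-48.3,-24.2,70,0))
E
```

```text
['Unreachable', 'camera', 'camera_info', 'get_obs', 'job_done', 'search_frame', 'spot_point', 'tip_reach'] 0.014
[  0.24895185 197.65664174]
now tray [-397.2 -404.3] z/fl 222.8 yaw_tray 19.1 grip 0.0855 F [ 0.2 -0.5 -0.4] t 0.6 tilt [-0. -0.]
(-48.3, -24.2, 120, 0) -> [ 45.4  -24.51  10.28] turn 0.333
(-48.3, -24.2, 70, 0) -> [ 45.4  -24.51  15.28] turn 0.333
```

Emit:
arm_command:
  translation:
    - [3.5,-1.9,0]
    - [7,-3.8,0]
    - [10.5,-5.7,0]
    - [14,-7.6,0]
    - [17.6,-9.5,0]
  turn: [0,0,0,0,0]
  hand: [0,0,0,0,0]

```text
clock: 1.02
eef_pos: [0.2725, -0.3469, 0.2455]
tool_rot: [0.992, 0.125, 0.0, 0.0]
ft_force: [-0.1, -1.3, -0.5]
grip_width: 0.0852
```

Emit:
arm_command:
  translation:
    - [3.5,-1.9,0]
    - [7,-3.8,0]
    - [10.5,-5.7,0]
    - [14,-7.6,0]
    - [17.6,-9.5,0]
  turn: [0,0,0,0,0]
  hand: [0,0,0,0,0]

```text
clock: 1.43
eef_pos: [0.4194, -0.2105, 0.2456]
tool_rot: [0.992, 0.126, 0.0, 0.0]
ft_force: [0.6, -0.7, 0.2]
grip_width: 0.0854
```

Emit:
arm_command:
  translation:
    - [3.4,-1.8,0]
    - [6.8,-3.7,0]
    - [10.2,-5.5,0]
    - [10.2,-5.5,0]
    - [10.2,-5.5,0]
  turn: [0.11,0.22,0.333,0.333,0.333]
  hand: [0,0,0.3,0.3,0.3]

```text
clock: 1.85
eef_pos: [0.5044, -0.1317, 0.2448]
tool_rot: [0.999, -0.038, -0.0, 0.0]
ft_force: [-0.3, -1.0, 0.4]
grip_width: 0.0597
```

Run:
```python
from h import *
plan((-48.3,-24.2,80,0),(-48.3,-24.2,36,0))
p,d=camera("scene");cv2.imwrite("pics/s1.png",cv2.resize(p[60:300,180:460,::-1],None,fx=2.4,fy=2.4))
```

```text
now tray [-47.4 -22.6] z/fl 222.3 yaw_tray 0.3 grip 0.0597 F [-0.3 -1.   0.4] t 1.85 tilt [-0.001 -0.   ]
(-48.3, -24.2, 80, 0) -> [-0.08  0.16 14.23] turn 0.005
(-48.3, -24.2, 36, 0) -> [-0.08  0.16 18.63] turn 0.005
```

View pics/s1.png

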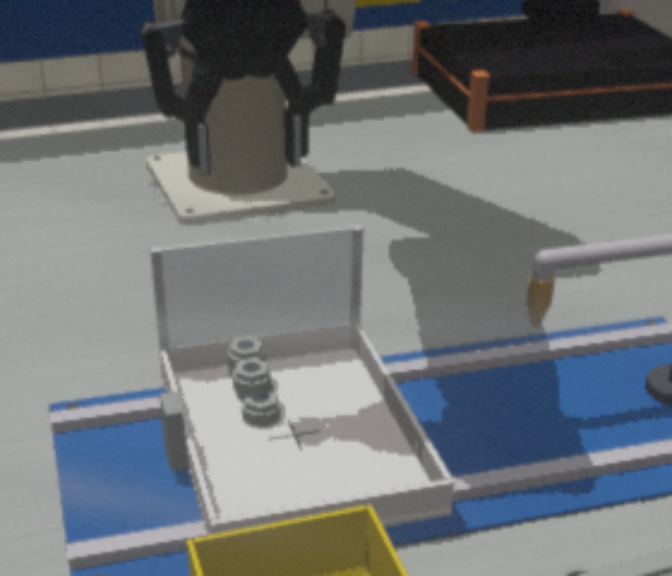

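The robot's gripper has wide knuckles, so I'll keep the jaws along tray y. First I'll pick the outer top nut.

Emit:
arm_command:
  translation:
    - [0,0,4]
    - [-0.05,0.1,8]
    - [-0.05,0.1,12]
    - [-0.05,0.1,15]
    - [-0.05,0.1,17]
  turn: [0,0,0,0,0]
  hand: [0.3,0.3,0.3,0.3,0.3]

```text
clock: 2.32
eef_pos: [0.4992, -0.1352, 0.0722]
tool_rot: [0.999, -0.041, -0.003, -0.0]
ft_force: [-1.1, -0.0, -0.3]
grip_width: 0.0599
```

Emit:
arm_command:
  translation:
    - [0,0,0.8]
    - [0,0,1.6]
    - [0,0,1.6]
    - [0,0,1.6]
    - [0,0,1.6]
  turn: [0,0,0,0,0]
  hand: [0.3,0.3,0.5,0.8,0.8]

```text
clock: 2.73
eef_pos: [0.5039, -0.135, 0.0612]
tool_rot: [0.999, -0.04, 0.002, 0.0]
ft_force: [-0.5, 0.6, -0.7]
grip_width: 0.0294
```

Emit:
arm_command:
  translation:
    - [0,0,0]
    - [0,0,0]
    - [0,0,-1]
    - [0,0,-2]
    - [0,0,-4]
  turn: [0,0,0,0,0]
  hand: [0.8,0.8,0.8,0.8,0.8]

```text
clock: 3.15
eef_pos: [0.5014, -0.1337, 0.0988]
tool_rot: [0.999, -0.04, -0.002, -0.001]
ft_force: [-0.9, -0.2, -1.5]
grip_width: 0.0291
```

Run:
```python
from h import *
plan((72,45,60,0),(72,45,17,0))
```

```text
now tray [-50.2 -24.8] z/fl 76.3 yaw_tray 0.0 grip 0.0291 F [-0.9 -0.2 -1.5] t 3.15 tilt [-0.004  0.001]
(72, 45, 60, 0) -> [12.23 -6.98  1.59] turn 0.0
(72, 45, 17, 0) -> [12.24 -6.97  5.89] turn 0.0
```

Emit:
arm_command:
  translation:
    - [3.5,-2,0]
    - [7,-4,0]
    - [10.5,-6,0.5]
    - [12.2,-7,1]
    - [12.2,-7,2.5]
  turn: [0,0,0,0,0]
  hand: [0.8,0.8,0.8,0.8,0.8]

```text
clock: 3.57
eef_pos: [0.6366, -0.0718, 0.0774]
tool_rot: [0.999, -0.038, 0.005, -0.0]
ft_force: [1.1, -0.5, -1.7]
grip_width: 0.0295
```

Emit:
arm_command:
  translation:
    - [0,0,1.5]
    - [0,0,2.4]
    - [0,0,3.0]
    - [0,0,3.0]
    - [0,0,3.0]
  turn: [0,0,0,0,0]
  hand: [0.8,0.8,0.8,0.8,0.8]

```text
clock: 3.98
eef_pos: [0.6299, -0.0745, 0.0447]
tool_rot: [0.999, -0.04, -0.0, -0.0]
ft_force: [0.6, -0.2, -0.8]
grip_width: 0.029
```

Run:
```python
from h import *
plan((72,45,19.5,0))
```

```text
now tray [73.2 44.5] z/fl 22.2 yaw_tray -0.0 grip 0.029 F [ 0.6 -0.2 -0.8] t 3.98 tilt [-0.  0.]
(72, 45, 19.5, 0) -> [-0.12 -0.05  0.27] turn -0.0
```

Emit:
arm_command:
  translation:
    - [0,0,0.3]
    - [0,0,0.3]
    - [0,0,0.3]
    - [0,0,0.3]
    - [0,0,-2]
  turn: [0,0,0,0,0]
  hand: [0.8,0.52,0.52,0.52,0.52]

```text
clock: 4.4
eef_pos: [0.6266, -0.074, 0.0602]
tool_rot: [0.999, -0.04, -0.004, -0.0]
ft_force: [-0.1, -0.1, -1.5]
grip_width: 0.0408
```

Emit:
arm_command:
  translation:
    - [0,0,-4]
    - [0,0,-8]
    - [0,0,-12]
    - [-2.5,0,-15]
    - [-6,0,-17]
  turn: [0,0,0,0,0]
  hand: [0.5,0.5,0.5,0.5,0.5]

```text
clock: 4.82
eef_pos: [0.5732, -0.0698, 0.2384]
tool_rot: [0.999, -0.04, 0.004, 0.0]
ft_force: [1.1, -0.0, 0.4]
grip_width: 0.043
```

Emit:
arm_command:
  translation:
    - [-4,0,0]
    - [-8,0,0]
    - [-12,0,0]
    - [-16,0,0]
    - [-20,0,0]
  turn: [0,0,0,0,0]
  hand: [0.5,0.5,0.5,0.5,0.5]

```text
clock: 5.23
eef_pos: [0.3689, -0.0533, 0.2346]
tool_rot: [0.999, -0.04, 0.001, 0.0]
ft_force: [-1.0, -0.1, 1.2]
grip_width: 0.0425
```

Emit:
arm_command:
  translation:
    - [-4,0,0]
    - [-8,0,0]
    - [-12,0,0]
    - [-16,0,0]
    - [-20,0,0]
  turn: [0,0,0,0,0]
  hand: [0.5,0.5,0.5,0.5,0.5]

```text
clock: 5.65
eef_pos: [0.1696, -0.0371, 0.2343]
tool_rot: [0.999, -0.04, 0.001, 0.0]
ft_force: [-0.5, -0.9, 1.4]
grip_width: 0.0427
```

Run:
```python
from h import *
plan();o=get_obs();print(np.round(o["eef_pos"],3),np.round(o["joint_pos"],3))
```

```text
now tray [-388.6   44.8] z/fl 211.8 yaw_tray 0.0 grip 0.0427 F [-0.5 -0.9  1.4] t 5.65 tilt [ 0.001 -0.   ]
[ 0.17  -0.037  0.234] [-0.215 -0.448 -0.623  1.395 -0.     3.006]
```

```bash
cat >> h.py <<'E'
def nuts(vis=None):
    p,d=camera("top");i=camera_info("top");K=np.array(i["mtx"]);T=np.linalg.inv(np.array(i["world_to_cam"]))
    v,u=np.mgrid[:480,:640]
    P=np.stack([(u-K[0,2])/K[0,0]*d,(v-K[1,2])/K[1,1]*d,d,np.ones_like(d)],-1)@T.T
    q=(P[...,:2]-C);X=q@ex*1000;Y=q@ey*1000;Z=(P[...,2]-FL)*1000
    m=(abs(X)<113)&(abs(Y)<80)
    for lo,hi in((15,25),(35,46)):
        n,l,s,c=cv2.connectedComponentsWithStats((m&(Z>lo)&(Z<hi)&(d>0)).astype(np.uint8))
        for k in range(1,n):
            if s[k,4]>25:
                x,y=X[l==k],Y[l==k];print("lev",lo,"n",s[k,4],"x",np.round([x.min(),x.mean(),x.max()],1),"y",np.round([y.min(),y.mean(),y.max()],1),"pix",np.round(c[k]))
    if vis: cv2.imwrite(vis,cv2.resize(p[210:370,270:410,::-1],None,fx=5,fy=5,interpolation=2)[:600*5])
    return p
E
python3 - <<'E'
from h import *
p=nuts()
cv2.imwrite("pics/t2.png",cv2.resize(p[215:365,270:400,::-1],None,fx=4,fy=4,interpolation=2))
plan((-74,-21,150,0),(-74,-21,33,0))
E
```

```text
lev 15 n 209 x [59.6 73.1 87.7] y [30.9 45.7 61. ] pix [306. 242.]
lev 15 n 216 x [-46.8 -31.9 -17.4] y [-34.5 -20.7  -6.3] pix [340. 305.]
lev 15 n 152 x [-75.  -62.2 -52.2] y [-33.3 -17.8  -3.9] pix [337. 323.]
lev 15 n 128 x [-112.9 -103.7  -90.4] y [-33.4 -16.9  -3.1] pix [335. 347.]
lev 35 n 233 x [-97.  -83.4 -69.2] y [-35.7 -20.9  -6.6] pix [338. 336.]
now tray [-395.9   45.4] z/fl 211.2 yaw_tray -0.0 grip 0.0428 F [-7.5  1.9 -1.9] t 5.7 tilt [-0.003 -0.   ]
(-74, -21, 150, 0) -> [32.21  6.63  6.04] turn -0.0
(-74, -21, 33, 0) -> [32.24  6.63 17.74] turn -0.0
```

View pics/t2.png

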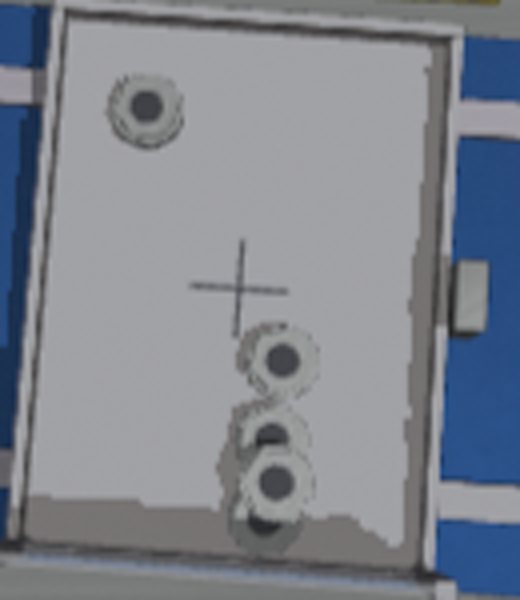

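The image shows the placed nut at (148,105), about 73,46 in the tray frame. The floor nuts are in a row, with the last top nut at (275,482). Next I'll go over that top nut.

Emit:
arm_command:
  translation:
    - [4,0.8,0]
    - [8,1.6,0]
    - [12,2.4,0]
    - [16,3.3,0]
    - [20,4.1,0]
  turn: [0,0,0,0,0]
  hand: [0.3,0.3,0.3,0.3,0.3]

```text
clock: 6.12
eef_pos: [0.3697, -0.0951, 0.2348]
tool_rot: [0.999, -0.04, 0.001, 0.0]
ft_force: [0.3, 0.1, 0.9]
grip_width: 0.0599
```

Emit:
arm_command:
  translation:
    - [4,0.8,0]
    - [8,1.6,0]
    - [11.8,2.5,0]
    - [11.8,2.5,0]
    - [11.8,2.5,0]
  turn: [0,0,0,0,0]
  hand: [0.3,0.3,0.3,0.3,0.3]

```text
clock: 6.53
eef_pos: [0.4846, -0.1292, 0.2327]
tool_rot: [0.999, -0.04, -0.001, -0.0]
ft_force: [-0.5, 1.2, 0.1]
grip_width: 0.0599
```

Run:
```python
from h import *
plan((-74,-21,33,0))
```

```text
now tray [-67.3 -21.6] z/fl 210.2 yaw_tray -0.0 grip 0.0599 F [-0.5  1.2  0.1] t 6.53 tilt [-0.002  0.001]
(-74, -21, 33, 0) -> [-0.63 -0.06 17.72] turn -0.0
```

Emit:
arm_command:
  translation:
    - [-0.2,0,4]
    - [-0.2,0,8]
    - [-0.2,0,12]
    - [-0.2,0,15]
    - [-0.2,0,16.5]
  turn: [0,0,0,0,0]
  hand: [0.4,0.4,0.4,0.4,0.4]

```text
clock: 6.95
eef_pos: [0.4772, -0.1274, 0.0663]
tool_rot: [0.999, -0.04, -0.003, -0.001]
ft_force: [0.0, 0.7, -0.0]
grip_width: 0.0511
```

Emit:
arm_command:
  translation:
    - [0,0,0.6]
    - [0,0,1.2]
    - [0,0,1.2]
    - [-0.2,0,1.2]
    - [-0.3,0,1.2]
  turn: [0,0,0,0,0]
  hand: [0.4,0.4,0.4,0.4,0.4]

```text
clock: 7.37
eef_pos: [0.4791, -0.1286, 0.0589]
tool_rot: [0.999, -0.04, 0.001, 0.0]
ft_force: [-0.2, -0.2, -0.8]
grip_width: 0.051
```

Run:
```python
from h import *
plan((-74,-21,33,0))
```

```text
now tray [-72.8 -21.5] z/fl 36.4 yaw_tray 0.0 grip 0.051 F [-0.2 -0.2 -0.8] t 7.37 tilt [ 0.003 -0.001]
(-74, -21, 33, 0) -> [-0.12 -0.05  0.34] turn 0.0
```

Emit:
arm_command:
  translation:
    - [-0.1,0,0.2]
    - [-0.15,0,0.3]
    - [-0.15,0,0.3]
    - [-0.15,0,0.3]
    - [-0.15,0,0.3]
  turn: [0,0,0,0,0]
  hand: [0.4,0.4,0.6,0.6,0.8]

```text
clock: 7.78
eef_pos: [0.4769, -0.1284, 0.0549]
tool_rot: [0.999, -0.04, 0.0, 0.0]
ft_force: [-0.5, -0.1, 2.9]
grip_width: 0.0298
```

Emit:
arm_command:
  translation:
    - [0,0,0]
    - [0,0,0]
    - [0,0,0]
    - [0,0,-0.5]
    - [0,0,-1]
  turn: [0,0,0,0,0]
  hand: [0.8,0.8,0.8,0.8,0.8]

```text
clock: 8.2
eef_pos: [0.4763, -0.128, 0.0641]
tool_rot: [0.999, -0.04, -0.001, -0.0]
ft_force: [-0.3, -0.1, -0.8]
grip_width: 0.0298
```

Run:
```python
from h import *
plan((72,-45,60,0))
```

```text
now tray [-75.7 -21.1] z/fl 41.6 yaw_tray 0.0 grip 0.0298 F [-0.3 -0.1 -0.8] t 8.2 tilt [-0.001  0.001]
(72, -45, 60, 0) -> [14.76  2.39 -1.85] turn 0.0
```

Emit:
arm_command:
  translation:
    - [0,0,-2.5]
    - [4,0.6,-2.5]
    - [8,1.2,-2.5]
    - [12,1.8,-2.5]
    - [15.6,2.4,-2]
  turn: [0,0,0,0,0]
  hand: [0.8,0.8,0.8,0.8,0.8]

```text
clock: 8.62
eef_pos: [0.6333, -0.1652, 0.0861]
tool_rot: [0.999, -0.04, 0.002, 0.0]
ft_force: [1.2, 0.5, -0.3]
grip_width: 0.0296
```

Emit:
arm_command:
  translation:
    - [0,0,1.5]
    - [0,0,3]
    - [0,0,4]
    - [0,0,4.3]
    - [0,0,4.3]
  turn: [0,0,0,0,0]
  hand: [0.8,0.8,0.8,0.8,0.8]

```text
clock: 9.03
eef_pos: [0.6289, -0.1642, 0.04]
tool_rot: [0.999, -0.04, -0.002, -0.0]
ft_force: [-0.5, 0.7, -0.9]
grip_width: 0.0298
```

Run:
```python
from h import *
plan((80,-45,13.4,0))
```

```text
now tray [ 79.4 -45. ] z/fl 17.5 yaw_tray 0.0 grip 0.0298 F [-0.5  0.7 -0.9] t 9.03 tilt [-0.003  0.001]
(80, -45, 13.4, 0) -> [ 0.07 -0.    0.41] turn 0.0
```

Emit:
arm_command:
  translation:
    - [0,0,0.35]
    - [0,0,0.35]
    - [0,0,0.35]
    - [0,0,0.35]
    - [0,0,-2]
  turn: [0,0,0,0,0]
  hand: [0.8,0.52,0.52,0.52,0.52]

```text
clock: 9.45
eef_pos: [0.627, -0.1637, 0.0574]
tool_rot: [0.999, -0.04, -0.004, -0.001]
ft_force: [-0.6, 0.5, -0.5]
grip_width: 0.0413
```

Emit:
arm_command:
  translation:
    - [0,0,-3.5]
    - [-3.5,-0.8,-4]
    - [-7.2,-1.6,-4]
    - [-11.1,-2.4,-4]
    - [-11.1,-2.4,-4]
  turn: [0,0,0,0,0]
  hand: [0.4,0.4,0.4,0.4,0.4]

```text
clock: 9.87
eef_pos: [0.5082, -0.1282, 0.0983]
tool_rot: [0.999, -0.04, -0.009, -0.002]
ft_force: [-3.4, -0.7, -2.2]
grip_width: 0.0512
```

Run:
```python
from h import *
plan((-32,-20.7,14,0))
```

```text
now tray [-43.8 -18.8] z/fl 75.8 yaw_tray 0.0 grip 0.0512 F [-3.4 -0.7 -2.2] t 9.87 tilt [-0.018  0.005]
(-32, -20.7, 14, 0) -> [1.29 0.21 6.16] turn 0.0
```

Emit:
arm_command:
  translation:
    - [0,0,1]
    - [0,0,2.5]
    - [0,0,4]
    - [0,0,5]
    - [0,0,5.8]
  turn: [0,0,0,0,0]
  hand: [0.4,0.4,0.4,0.4,0.4]

```text
clock: 10.28
eef_pos: [0.5224, -0.132, 0.0425]
tool_rot: [0.999, -0.04, 0.0, 0.0]
ft_force: [0.3, 0.4, 1.2]
grip_width: 0.051
```

Emit:
arm_command:
  translation:
    - [0,0,0.1]
    - [0,0,0.1]
    - [0,0,0.1]
    - [0,0,0.1]
    - [0,0,0.1]
  turn: [0,0,0,0,0]
  hand: [0.4,0.6,0.8,0.8,0.8]

```text
clock: 10.7
eef_pos: [0.5222, -0.132, 0.043]
tool_rot: [0.999, -0.04, 0.001, 0.0]
ft_force: [-0.2, -0.0, -0.0]
grip_width: 0.029
```

Run:
```python
from h import *
plan((0,-22,13,0))
```

```text
now tray [-29.6 -21.4] z/fl 20.5 yaw_tray 0.0 grip 0.029 F [-0.2 -0.  -0. ] t 10.7 tilt [ 0.001 -0.   ]
(0, -22, 13, 0) -> [2.96 0.06 0.75] turn 0.0
```

Emit:
arm_command:
  translation:
    - [0,0,-0.6]
    - [1,0,-0.6]
    - [2.2,0,-0.6]
    - [3.2,0,-0.6]
    - [3.2,0,-0.6]
  turn: [0,0,0,0,0]
  hand: [0.8,0.8,0.8,0.8,0.8]

```text
clock: 11.12
eef_pos: [0.5559, -0.1347, 0.0493]
tool_rot: [0.999, -0.04, 0.002, 0.0]
ft_force: [-0.6, 0.3, -1.0]
grip_width: 0.029
```

Emit:
arm_command:
  translation:
    - [0,0,0.3]
    - [0,0,0.6]
    - [0,0,0.6]
    - [0,0,0.6]
    - [0,0,0.6]
  turn: [0,0,0,0,0]
  hand: [0.8,0.8,0.5,0.4,0.4]

```text
clock: 11.53
eef_pos: [0.5527, -0.1343, 0.0421]
tool_rot: [0.999, -0.04, -0.0, -0.0]
ft_force: [0.3, -0.8, -0.4]
grip_width: 0.0512
```

Emit:
arm_command:
  translation:
    - [0,0,-2]
    - [0,0,-4]
    - [-2,0,-4]
    - [-5,0,-4]
    - [-6.5,0,-4]
  turn: [0,0,0,0,0]
  hand: [0.4,0.4,0.4,0.4,0.4]

```text
clock: 11.95
eef_pos: [0.4855, -0.1287, 0.0821]
tool_rot: [0.999, -0.04, -0.001, -0.0]
ft_force: [-1.2, 1.1, -0.4]
grip_width: 0.0516
```

Emit:
arm_command:
  translation:
    - [0,0,0]
    - [0,0,0]
    - [0,0,1]
    - [0,0,2]
    - [0,0,3]
  turn: [0,0,0,0,0]
  hand: [0.4,0.4,0.4,0.4,0.4]

```text
clock: 12.37
eef_pos: [0.4895, -0.1292, 0.0511]
tool_rot: [0.999, -0.04, 0.0, 0.0]
ft_force: [-1.0, -0.2, -0.7]
grip_width: 0.0511
```

Run:
```python
from h import *
plan((-66,-18,15,0))
```

```text
now tray [-62.4 -21.3] z/fl 28.6 yaw_tray 0.0 grip 0.0511 F [-1.  -0.2 -0.7] t 12.37 tilt [ 0.001 -0.   ]
(-66, -18, 15, 0) -> [-0.36 -0.33  1.36] turn 0.0
```

Emit:
arm_command:
  translation:
    - [-0.3,-0.3,0.4]
    - [-0.35,-0.3,1.1]
    - [-0.35,-0.3,1.1]
    - [-0.35,-0.3,1.1]
    - [-0.35,-0.3,1.1]
  turn: [0,0,0,0,0]
  hand: [0.4,0.4,0.6,0.8,0.8]

```text
clock: 12.78
eef_pos: [0.4855, -0.1259, 0.0413]
tool_rot: [0.999, -0.04, 0.0, -0.0]
ft_force: [-0.1, -0.2, 0.4]
grip_width: 0.0291
```

Emit:
arm_command:
  translation:
    - [0,0,0]
    - [0,0,0]
    - [0,0,-0.8]
    - [-0.2,1.3,-0.8]
    - [-0.6,2.7,-0.8]
  turn: [0,0,0,0,0]
  hand: [0.8,0.8,0.8,0.8,0.8]

```text
clock: 13.2
eef_pos: [0.4785, -0.1524, 0.0506]
tool_rot: [0.999, -0.039, 0.001, 0.0]
ft_force: [-0.3, 0.1, -0.6]
grip_width: 0.0292
```

Run:
```python
from h import *
plan((-72,-45,17.5,0))
```

```text
now tray [-71.5 -45.3] z/fl 28.1 yaw_tray 0.1 grip 0.0292 F [-0.3  0.1 -0.6] t 13.2 tilt [ 0.003 -0.001]
(-72, -45, 17.5, 0) -> [-0.05 -0.03  1.06] turn 0.002
```

Emit:
arm_command:
  translation:
    - [0,0,0.8]
    - [0,0,0.8]
    - [0,0,0.8]
    - [0,0,0.8]
    - [0,0,-1.5]
  turn: [0,0,0,0,0]
  hand: [0.8,0.8,0.52,0.52,0.52]

```text
clock: 13.62
eef_pos: [0.4772, -0.1515, 0.062]
tool_rot: [0.999, -0.04, -0.001, -0.001]
ft_force: [1.4, 0.5, 0.7]
grip_width: 0.0412
```

Emit:
arm_command:
  translation:
    - [0,0,-4]
    - [0,0,-8]
    - [0,3,-11]
    - [0,7,-12]
    - [0,11,-12]
  turn: [0,0,0,0,0]
  hand: [0.7,0.9,1,1,1]

```text
clock: 14.03
eef_pos: [0.471, -0.2629, 0.1893]
tool_rot: [0.999, -0.038, 0.004, 0.002]
ft_force: [1.9, 0.3, -0.2]
grip_width: -0.0
```

Emit:
arm_command:
  translation:
    - [0,4,0]
    - [0,6,0]
    - [0,6,0]
    - [0,6,0]
    - [0,6,0]
  turn: [0,0,0,0,0]
  hand: [1,1,1,1,1]

```text
clock: 14.45
eef_pos: [0.4635, -0.3207, 0.184]
tool_rot: [0.999, -0.04, -0.0, -0.001]
ft_force: [-0.9, 0.0, -0.7]
grip_width: -0.0001
```

Run:
```python
from h import *
p=nuts()
cv2.imwrite("pics/t3.png",cv2.resize(p[215:365,270:400,::-1],None,fx=4,fy=4,interpolation=2))
plan((-76,-17,100,0))
```

```text
lev 15 n 210 x [58.4 73.1 88.3] y [30.7 45.6 60.5] pix [306. 242.]
lev 15 n 221 x [57.3 72.3 87.7] y [-58.8 -43.6 -28.8] pix [357. 246.]
lev 15 n 210 x [-15.8  -1.4  13.6] y [-34.  -19.5  -4.7] pix [341. 287.]
lev 15 n 443 x [-99.4 -78.1 -57.2] y [-59.  -29.8  -0.1] pix [344. 333.]
now tray [ -72.8 -213.9] z/fl 161.6 yaw_tray 0.1 grip -0.0001 F [-0.4  0.  -0.5] t 14.5 tilt [-0.001  0.001]
(-76, -17, 100, 0) -> [ -0.28 -19.68   6.18] turn 0.002
```

View pics/t3.png

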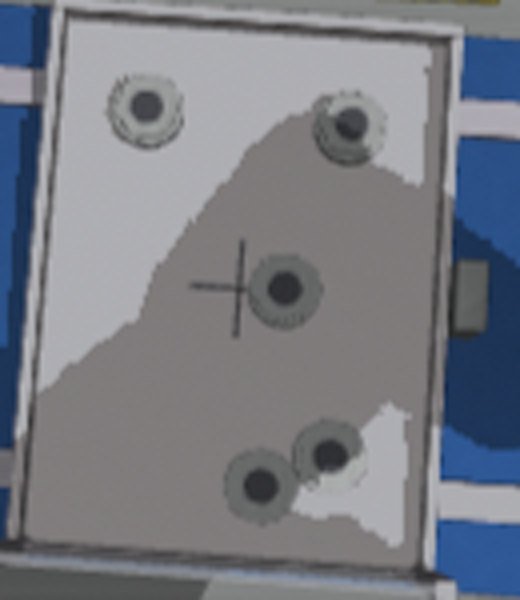

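The image shows four nuts placed. The fifth nut, at (260,487), was pulled clear of the guard and now sits against its neighbour at (330,455), at about (-85,-15). There isn't room for a finger between them. I'll touch the fifth lightly from above and drag it along +y.

Emit:
arm_command:
  translation:
    - [0,-4,0]
    - [0,-8,0]
    - [0,-12,0]
    - [-0.1,-16,1]
    - [-0.2,-19.8,3]
  turn: [0,0,0,0,0]
  hand: [1,1,1,1,1]

```text
clock: 14.92
eef_pos: [0.4789, -0.1223, 0.1571]
tool_rot: [0.999, -0.039, 0.003, 0.0]
ft_force: [1.3, -0.5, -0.0]
grip_width: 0.0001
```

Emit:
arm_command:
  translation:
    - [0,0,2]
    - [0,0,4]
    - [0,0,6]
    - [0,0,7.5]
    - [0,0,8.3]
  turn: [0,0,0,0,0]
  hand: [1,1,1,1,1]

```text
clock: 15.33
eef_pos: [0.4759, -0.1232, 0.0702]
tool_rot: [0.999, -0.039, -0.002, -0.0]
ft_force: [0.2, 0.3, -0.1]
grip_width: 0.0
```

Emit:
arm_command:
  translation:
    - [0,0,0]
    - [0,0,0]
    - [0,0,0]
  turn: [0,0,0]
  hand: [1,1,1]

```text
clock: 15.58
eef_pos: [0.4783, -0.1252, 0.073]
tool_rot: [0.999, -0.04, 0.001, 0.0]
ft_force: [1.1, -0.2, -0.4]
grip_width: -0.0002
```

Run:
```python
from h import *
plan((-75,-15,38,0))
```

```text
now tray [-73.9 -18.2] z/fl 50.5 yaw_tray 0.0 grip -0.0002 F [ 1.1 -0.2 -0.4] t 15.58 tilt [ 0.002 -0.   ]
(-75, -15, 38, 0) -> [-0.11 -0.32  1.25] turn 0.001
```

Emit:
arm_command:
  translation:
    - [-0.05,-0.3,0.5]
    - [-0.1,-0.35,1]
    - [-0.1,-0.35,1.2]
    - [-0.1,-0.35,1.2]
  turn: [0,0,0,0]
  hand: [1,1,1,1]

```text
clock: 15.92
eef_pos: [0.4762, -0.1217, 0.0594]
tool_rot: [0.999, -0.04, -0.001, -0.0]
ft_force: [-0.2, -0.1, 0.1]
grip_width: -0.0001
```

Emit:
arm_command:
  translation:
    - [0,0,0.1]
    - [0,0,0.2]
    - [0,0,0.2]
  turn: [0,0,0]
  hand: [1,1,1]

```text
clock: 16.17
eef_pos: [0.4769, -0.122, 0.0581]
tool_rot: [0.999, -0.04, 0.0, 0.0]
ft_force: [-0.7, 0.7, 0.3]
grip_width: 0.0004
```

Emit:
arm_command:
  translation:
    - [0,0,0.1]
    - [0,0,0.15]
    - [0,0,0.15]
  turn: [0,0,0]
  hand: [1,1,1]

```text
clock: 16.42
eef_pos: [0.477, -0.122, 0.058]
tool_rot: [0.999, -0.04, 0.001, 0.0]
ft_force: [-3.3, 2.0, 12.2]
grip_width: -0.0004
```

Emit:
arm_command:
  translation:
    - [0,0,-0.1]
    - [0,0,-0.1]
  turn: [0,0]
  hand: [1,1]

```text
clock: 16.58
eef_pos: [0.4772, -0.122, 0.058]
tool_rot: [0.999, -0.04, 0.001, 0.0]
ft_force: [-1.9, -0.9, 5.9]
grip_width: 0.0
```

Emit:
arm_command:
  translation:
    - [0,-0.2,0]
    - [0,-0.5,0]
    - [0,-0.9,0]
    - [0,-1.3,0]
    - [0,-1.7,0]
  turn: [0,0,0,0,0]
  hand: [1,1,1,1,1]

```text
clock: 17.0
eef_pos: [0.4791, -0.1052, 0.058]
tool_rot: [0.999, -0.04, 0.001, 0.0]
ft_force: [1.9, -2.2, 6.9]
grip_width: 0.0001
```

Emit:
arm_command:
  translation:
    - [0,-0.4,0]
    - [0,-0.8,0]
    - [0,-1.2,0]
    - [0,-1.6,0]
    - [0,-2,0]
  turn: [0,0,0,0,0]
  hand: [1,1,1,1,1]

```text
clock: 17.42
eef_pos: [0.4787, -0.0842, 0.0566]
tool_rot: [0.999, -0.04, -0.001, -0.0]
ft_force: [0.3, 0.4, -1.4]
grip_width: -0.0003
```

Run:
```python
from h import *
nuts();plan()
```

```text
lev 15 n 204 x [59.1 73.6 88.5] y [30.8 46.2 61.2] pix [306. 242.]
lev 15 n 209 x [57.3 72.  85.3] y [-56.9 -42.9 -28.7] pix [357. 246.]
lev 15 n 72 x [-6.9  6.1 13.6] y [-31.7 -17.8  -4.4] pix [340. 283.]
lev 15 n 138 x [-86.1 -70.8 -55.5] y [-57.6 -47.8 -40.8] pix [355. 329.]
now tray [-76.7  23.3] z/fl 34.2 yaw_tray 0.1 grip 0.0001 F [ 0.2  1.5 -0.6] t 17.47 tilt [-0.002  0.001]
```

Emit:
arm_command:
  translation:
    - [0,0,-2]
    - [0,0,-6]
    - [0,0,-10]
    - [-4,0,-13]
    - [-8,0,-13]
  turn: [0,0,0,0,0]
  hand: [0.8,0.5,0.45,0.45,0.45]

```text
clock: 17.88
eef_pos: [0.4098, -0.0796, 0.1915]
tool_rot: [0.999, -0.04, 0.005, 0.001]
ft_force: [0.5, 0.0, 0.8]
grip_width: 0.0469
```

Emit:
arm_command:
  translation:
    - [-4,0,0]
    - [-8,0,0]
    - [-10,0,0]
    - [-10,0,0]
    - [-10,0,0]
  turn: [0,0,0,0,0]
  hand: [0.45,0.45,0.45,0.45,0.45]

```text
clock: 18.3
eef_pos: [0.3047, -0.0708, 0.1869]
tool_rot: [0.999, -0.04, 0.0, 0.0]
ft_force: [1.1, 0.2, 0.6]
grip_width: 0.0468
```

Run:
```python
from h import *
p=nuts();plan((-75,10,150,0))
cv2.imwrite("pics/t4.png",cv2.resize(p[215:365,270:400,::-1],None,fx=4,fy=4,interpolation=2))
```

```text
lev 15 n 208 x [59.5 73.5 88.7] y [30.8 46.1 61.1] pix [306. 242.]
lev 15 n 212 x [57.2 71.9 87.4] y [-57.5 -42.9 -28.7] pix [357. 246.]
lev 15 n 221 x [-16.5  -1.3  13.6] y [-32.6 -19.1  -4.2] pix [340. 287.]
lev 15 n 447 x [-99.7 -78.2 -55.4] y [-57.7 -29.2  -0.2] pix [343. 333.]
now tray [-250.   22.] z/fl 164.6 yaw_tray -0.0 grip 0.0473 F [ 0.7 -0.2 -0. ] t 18.35 tilt [ 0.002 -0.   ]
(-75, 10, 150, 0) -> [17.5   1.2   1.49] turn -0.0
```

View pics/t4.png

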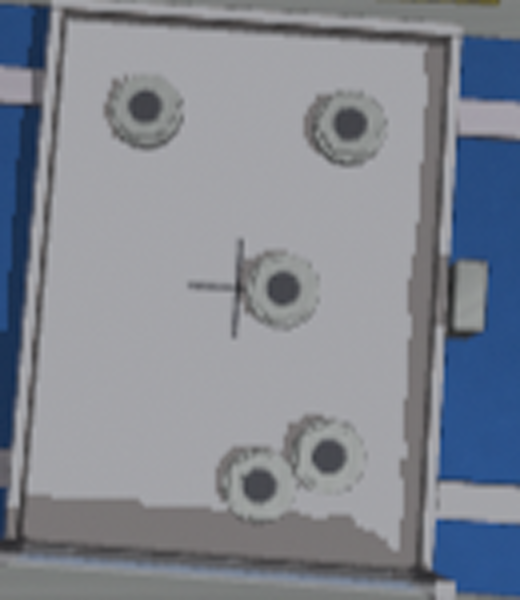

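The nut did not move: the fingertip slid over it. Instead I'll grip the neighbour (-71.5,-43.5) with the jaws yawed 15° so the inner finger misses the fifth nut. To stay within joint 6's range I'll use the half-turned grasp.

Emit:
arm_command:
  translation:
    - [0,0,0]
    - [0,0,0]
    - [0,0,0]
    - [0,0,0]
    - [0,0,0]
  turn: [-0.12,-0.24,-0.36,-0.48,-0.6]
  hand: [0.53,0.53,0.53,0.53,0.53]

```text
clock: 18.77
eef_pos: [0.307, -0.0711, 0.1867]
tool_rot: [0.966, 0.26, 0.0, 0.0]
ft_force: [0.2, -0.1, 0.7]
grip_width: 0.0405
```

Emit:
arm_command:
  translation:
    - [0,0,0]
    - [0,0,0]
    - [0,0,0]
    - [0,0,0]
    - [0,0,0]
  turn: [-0.12,-0.24,-0.36,-0.48,-0.6]
  hand: [0.53,0.53,0.53,0.53,0.53]

```text
clock: 19.18
eef_pos: [0.307, -0.0711, 0.1867]
tool_rot: [0.846, 0.534, 0.0, -0.0]
ft_force: [0.4, -0.9, -0.3]
grip_width: 0.0399
```

Emit:
arm_command:
  translation:
    - [0,0,0]
    - [0,0,0]
    - [0,0,0]
    - [0,0,0]
    - [0,0,0]
  turn: [-0.12,-0.24,-0.36,-0.48,-0.6]
  hand: [0.53,0.53,0.53,0.53,0.53]

```text
clock: 19.6
eef_pos: [0.307, -0.0711, 0.1867]
tool_rot: [0.65, 0.76, 0.0, -0.0]
ft_force: [-1.1, 0.1, 0.7]
grip_width: 0.0398
```

Emit:
arm_command:
  translation:
    - [0,0,0]
    - [0,0,0]
    - [0,0,0]
    - [0,0,0]
    - [0,0,0]
  turn: [-0.12,-0.24,-0.36,-0.48,-0.6]
  hand: [0.53,0.53,0.53,0.53,0.53]

```text
clock: 20.02
eef_pos: [0.307, -0.0711, 0.1867]
tool_rot: [0.397, 0.918, 0.0, -0.0]
ft_force: [0.3, 0.2, 0.3]
grip_width: 0.0399
```

Emit:
arm_command:
  translation:
    - [0,0,0]
    - [0,0,0]
    - [0,0,0]
    - [0,0,0]
    - [0,0,0]
  turn: [-0.12,-0.24,-0.36,-0.48,-0.48]
  hand: [0.53,0.53,0.53,0.53,0.53]

```text
clock: 20.43
eef_pos: [0.3069, -0.0711, 0.1867]
tool_rot: [0.169, 0.986, 0.0, -0.0]
ft_force: [0.4, 0.3, -0.3]
grip_width: 0.0401
```

Run:
```python
from h import *
plan((-60.9,-45.9,120,165),(-60.9,-45.9,20,165))
```

```text
now tray [-249.1   22. ] z/fl 164.2 yaw_tray 165.1 grip 0.0401 F [ 0.4  0.3 -0.3] t 20.43 tilt [-0.  0.]
(-60.9, -45.9, 120, 165) -> [-19.93  -1.74   4.42] turn 0.003
(-60.9, -45.9, 20, 165) -> [-19.93  -1.74  14.42] turn 0.003
```

Emit:
arm_command:
  translation:
    - [-4,-0.3,0]
    - [-8,-0.7,0]
    - [-12,-1,0]
    - [-16,-1.4,0]
    - [-19.9,-1.7,0]
  turn: [0,0,0,0,0]
  hand: [0.53,0.53,0.53,0.53,0.53]

```text
clock: 20.85
eef_pos: [0.49, -0.1547, 0.186]
tool_rot: [0.172, 0.985, -0.0, 0.0]
ft_force: [0.5, 0.4, 0.6]
grip_width: 0.04
```

Emit:
arm_command:
  translation:
    - [0,0,2]
    - [0,0,5]
    - [0,0,8]
    - [0,0,10.5]
    - [0,0,10.5]
  turn: [0,0,0,0,0]
  hand: [0.53,0.53,0.53,0.53,0.53]

```text
clock: 21.27
eef_pos: [0.484, -0.1525, 0.076]
tool_rot: [0.171, 0.985, 0.001, -0.005]
ft_force: [-1.6, -0.1, -0.0]
grip_width: 0.0402
```

Emit:
arm_command:
  translation:
    - [0,0,0]
    - [0,0,0]
  turn: [0,0]
  hand: [0.53,0.53]

```text
clock: 21.43
eef_pos: [0.4886, -0.1539, 0.0827]
tool_rot: [0.171, 0.985, -0.0, 0.001]
ft_force: [0.2, 0.5, 0.7]
grip_width: 0.0401
```

Run:
```python
from h import *
plan((-60.9,-45.9,20,165))
```

```text
now tray [-61.3 -46. ] z/fl 60.2 yaw_tray 165.0 grip 0.0401 F [0.2 0.5 0.7] t 21.43 tilt [ 0.001 -0.   ]
(-60.9, -45.9, 20, 165) -> [-0.03  0.02  4.02] turn -0.001
```

Emit:
arm_command:
  translation:
    - [0,0,0.8]
    - [0,0,1.8]
    - [0,0,2.8]
    - [0,0,3.5]
    - [0,0,3.9]
  turn: [0,0,0,0,0]
  hand: [0.53,0.53,0.53,0.53,0.53]

```text
clock: 21.85
eef_pos: [0.4864, -0.1534, 0.0416]
tool_rot: [0.17, 0.985, 0.0, -0.001]
ft_force: [-0.7, -0.2, -0.1]
grip_width: 0.0398
```

Emit:
arm_command:
  translation:
    - [0,0,0.2]
    - [0,0,0.2]
    - [0,0,0.2]
    - [0,0,0.2]
    - [0,0,0.2]
  turn: [0,0,0,0,0]
  hand: [0.53,0.6,0.7,0.8,0.8]

```text
clock: 22.27
eef_pos: [0.4876, -0.1537, 0.0411]
tool_rot: [0.17, 0.985, -0.0, 0.0]
ft_force: [-0.3, 0.2, -0.8]
grip_width: 0.0292
```

Emit:
arm_command:
  translation:
    - [0,0,0]
    - [0,0,-0.5]
    - [0,0,-1.5]
    - [0,0,-2.8]
    - [0,0,-2.8]
  turn: [0,0,0,0,0]
  hand: [0.8,0.8,0.8,0.8,0.8]

```text
clock: 22.68
eef_pos: [0.4893, -0.1543, 0.0719]
tool_rot: [0.17, 0.985, -0.0, 0.003]
ft_force: [0.9, 0.4, -1.1]
grip_width: 0.0293
```

Run:
```python
from h import *
p=nuts();plan((-60.9,45,50,165))
```

```text
lev 15 n 220 x [58.  73.  88.3] y [30.7 46.2 61.1] pix [306. 242.]
lev 15 n 207 x [57.5 72.2 87.3] y [-57.5 -43.  -28.7] pix [357. 246.]
now tray [-61.  -46.2] z/fl 48.3 yaw_tray 165.0 grip 0.0294 F [ 0.4  0.5 -0.7] t 22.73 tilt [ 0.004 -0.001]
(-60.9, 45, 50, 165) -> [ 2.35  8.81 -0.17] turn 0.0
```

Emit:
arm_command:
  translation:
    - [0.5,2.1,0]
    - [1.2,4.3,0]
    - [1.8,6.5,0]
    - [2.35,8.6,0]
    - [2.35,8.6,0]
  turn: [0,0,0,0,0]
  hand: [0.8,0.8,0.8,0.8,0.8]

```text
clock: 23.15
eef_pos: [0.4938, -0.0616, 0.0686]
tool_rot: [0.168, 0.986, 0.001, -0.0]
ft_force: [0.3, -1.0, -0.6]
grip_width: 0.0292
```

Emit:
arm_command:
  translation:
    - [0,0,0]
    - [0,0,0.8]
    - [0,0,1.8]
    - [0,0,2.5]
    - [0,0,2.5]
  turn: [0,0,0,0,0]
  hand: [0.8,0.8,0.8,0.8,0.8]

```text
clock: 23.57
eef_pos: [0.492, -0.0653, 0.0414]
tool_rot: [0.171, 0.985, -0.0, -0.002]
ft_force: [-0.9, 0.1, -0.5]
grip_width: 0.0291
```

Run:
```python
from h import *
plan((-61.6,42.5,19,165))
```

```text
now tray [-65.1  42.7] z/fl 18.9 yaw_tray 164.9 grip 0.0291 F [-0.9  0.1 -0.5] t 23.57 tilt [-0.004  0.   ]
(-61.6, 42.5, 19, 165) -> [-0.34  0.07 -0.01] turn -0.001
```

Emit:
arm_command:
  translation:
    - [0,0,0]
    - [0,0,0]
    - [0,0,0]
    - [0,0,0]
    - [0,0,-2]
  turn: [0,0,0,0,0]
  hand: [0.8,0.8,0.56,0.56,0.56]

```text
clock: 23.98
eef_pos: [0.4914, -0.0645, 0.0614]
tool_rot: [0.17, 0.985, -0.0, -0.003]
ft_force: [-0.6, -0.3, -0.7]
grip_width: 0.0371
```

Emit:
arm_command:
  translation:
    - [0,0,-3]
    - [0,0,-6]
    - [0,0,-6]
    - [0,0,-6]
    - [0,0,-6]
  turn: [0,0,-0.12,-0.24,-0.26]
  hand: [0.4,0.4,0.4,0.4,0.4]

```text
clock: 24.4
eef_pos: [0.4947, -0.0648, 0.1252]
tool_rot: [0.039, 0.999, -0.0, 0.001]
ft_force: [-0.7, -0.6, 0.0]
grip_width: 0.0513
```

Run:
```python
from h import *
nuts();plan((-71,-15,80,180),(-75.5,-15,17,180))
```

```text
lev 15 n 217 x [59.  73.  88.4] y [31.  46.3 61.2] pix [306. 242.]
lev 15 n 213 x [57.3 71.7 87.8] y [-57.4 -43.4 -29. ] pix [357. 247.]
lev 15 n 219 x [-16.3  -1.1  13.5] y [-33.7 -18.8  -4.4] pix [340. 287.]
lev 15 n 211 x [-100.2  -86.6  -74.4] y [-29.  -13.4   1.5] pix [334. 337.]
now tray [-62.8  43.4] z/fl 102.0 yaw_tray 179.9 grip 0.0512 F [-1.1 -0.1 -0.1] t 24.45 tilt [ 0.001 -0.   ]
(-71, -15, 80, 180) -> [ 0.81 -5.84  2.2 ] turn -0.002
(-75.5, -15, 17, 180) -> [ 1.27 -5.84  8.5 ] turn -0.002
```

Emit:
arm_command:
  translation:
    - [0.3,-2,0.5]
    - [0.6,-4,1.5]
    - [0.8,-5.7,3]
    - [0.8,-5.7,5]
    - [0.8,-5.7,6.5]
  turn: [0,0,0,0,0]
  hand: [0.4,0.4,0.4,0.4,0.4]

```text
clock: 24.87
eef_pos: [0.4805, -0.1218, 0.0576]
tool_rot: [0.043, 0.999, 0.0, -0.0]
ft_force: [0.3, -0.1, 0.1]
grip_width: 0.0515
```

Emit:
arm_command:
  translation:
    - [0,0,0.8]
    - [0,0,1.6]
    - [0,0,1.8]
    - [0.2,0,1.8]
    - [0.4,0,1.8]
  turn: [0,0,0,0,0]
  hand: [0.4,0.4,0.4,0.4,0.4]

```text
clock: 25.28
eef_pos: [0.4778, -0.1205, 0.0413]
tool_rot: [0.041, 0.999, -0.0, 0.0]
ft_force: [-0.9, -0.4, 0.9]
grip_width: 0.0513
```

Run:
```python
from h import *
plan((-75.7,-13.5,17,180))
```

```text
now tray [-74.8 -13.5] z/fl 18.8 yaw_tray 179.9 grip 0.0513 F [-0.9 -0.4  0.9] t 25.28 tilt [ 0.001 -0.   ]
(-75.7, -13.5, 17, 180) -> [ 0.09 -0.    0.18] turn -0.001
```

Emit:
arm_command:
  translation:
    - [0.1,0,0.2]
    - [0.15,0,0.3]
    - [0.15,0,0.3]
    - [0.15,0,0.3]
    - [0.15,0,0.3]
  turn: [0,0,0,0,0]
  hand: [0.4,0.4,0.6,0.7,0.8]

```text
clock: 25.7
eef_pos: [0.4761, -0.1205, 0.0386]
tool_rot: [0.041, 0.999, -0.0, 0.0]
ft_force: [-1.9, 0.3, 5.7]
grip_width: 0.0291
```

Emit:
arm_command:
  translation:
    - [0,0,0]
    - [0,0,0]
    - [0,0,-0.4]
    - [-0.1,0,-0.9]
    - [-0.1,0,-0.9]
  turn: [0,0,0,0,0]
  hand: [0.8,0.8,0.8,0.8,0.8]

```text
clock: 26.12
eef_pos: [0.4778, -0.1207, 0.0478]
tool_rot: [0.041, 0.999, -0.0, 0.001]
ft_force: [0.2, 0.6, -0.4]
grip_width: 0.0292
```

Run:
```python
from h import *
plan((-61.5,-45,26,180))
```

```text
now tray [-74.7 -13.8] z/fl 25.3 yaw_tray 179.9 grip 0.0292 F [ 0.2  0.6 -0.4] t 26.12 tilt [ 0.002 -0.   ]
(-61.5, -45, 26, 180) -> [-1.33 -3.12 -0.07] turn -0.002
```

Emit:
arm_command:
  translation:
    - [-0.5,-0.8,0]
    - [-1,-1.8,0]
    - [-1.4,-2.6,0]
    - [-1.4,-3.1,0]
    - [-1.4,-3.1,0]
  turn: [0,0,0,0,0]
  hand: [0.8,0.8,0.8,0.8,0.8]

```text
clock: 26.53
eef_pos: [0.4885, -0.1542, 0.0466]
tool_rot: [0.042, 0.999, -0.0, 0.0]
ft_force: [-0.1, -0.1, -1.3]
grip_width: 0.0292
```

Emit:
arm_command:
  translation:
    - [0,0,0.4]
    - [0,0,0.7]
    - [0,0,0.7]
    - [0,0,0.7]
    - [0,0,0.7]
  turn: [0,0,0,0,0]
  hand: [0.8,0.8,0.55,0.55,0.55]

```text
clock: 26.95
eef_pos: [0.4882, -0.1523, 0.0398]
tool_rot: [0.041, 0.999, 0.0, -0.0]
ft_force: [-0.3, -0.7, -0.4]
grip_width: 0.0381
```

Emit:
arm_command:
  translation:
    - [0,0,-2]
    - [0,0,-5]
    - [0,-1,-9]
    - [0,-5,-12]
    - [0,-9,-14]
  turn: [0,0,0,0,0]
  hand: [0.55,0.55,1,1,1]

```text
clock: 27.37
eef_pos: [0.4831, -0.232, 0.1781]
tool_rot: [0.039, 0.999, -0.001, 0.002]
ft_force: [0.6, -1.0, -0.4]
grip_width: 0.0027
```

Emit:
arm_command:
  translation:
    - [0,-4,0]
    - [0,-8,0]
    - [0,-12,0]
    - [0,-12,0]
    - [0,-12,0]
  turn: [0,0,0,0,0]
  hand: [1,1,1,1,1]

```text
clock: 27.78
eef_pos: [0.4713, -0.3539, 0.1742]
tool_rot: [0.043, 0.999, 0.0, 0.0]
ft_force: [0.7, 1.4, -0.3]
grip_width: 0.0001
```

Run:
```python
from h import *
p=nuts();plan((0,-140,90,180),(0,-140,40,180))
cv2.imwrite("pics/t5.png",cv2.resize(p[215:365,180:410,::-1],None,fx=3.4,fy=3.4,interpolation=2))
for n in("cross","lug","tip"):
  for c in ("top","scene"):
    if c=="scene" : camera(c)
    print(n,c,[(np.round(q["location"],1),round(q["conf"],2)) for q in spot_point(c,n)[:2]])
```

```text
lev 15 n 204 x [58.  73.2 88.1] y [30.8 46.4 60.5] pix [306. 242.]
lev 15 n 217 x [57.5 71.8 87.3] y [-57.5 -43.1 -27.6] pix [357. 246.]
lev 15 n 217 x [-16.3  -1.4  13.7] y [-32.6 -18.6  -4.2] pix [340. 287.]
lev 15 n 222 x [-85.9 -70.3 -55.2] y [31.5 45.9 60.9] pix [300. 325.]
lev 15 n 226 x [-86.2 -71.9 -57.4] y [-57.6 -42.6 -28. ] pix [351. 330.]
now tray [ -62.5 -245.1] z/fl 151.7 yaw_tray 179.8 grip -0.0002 F [-0.1  0.8 -0.1] t 27.83 tilt [-0.     0.001]
(0, -140, 90, 180) -> [-6.22 10.52  6.17] turn -0.003
(0, -140, 40, 180) -> [-6.22 10.52 11.17] turn -0.003
cross top [(array([288.2, 329.3]), 0.81)]
cross scene [(array([238.7, 303.7]), 0.97), (array([255.5, 334.8]), 0.5)]
lug top [(array([289.8, 390.1]), 0.69)]
lug scene [(array([226. , 253.2]), 0.83)]
tip top [(array([272.2, 202.7]), 0.65)]
tip scene [(array([193.8, 403.1]), 0.77)]
```

View pics/t5.png

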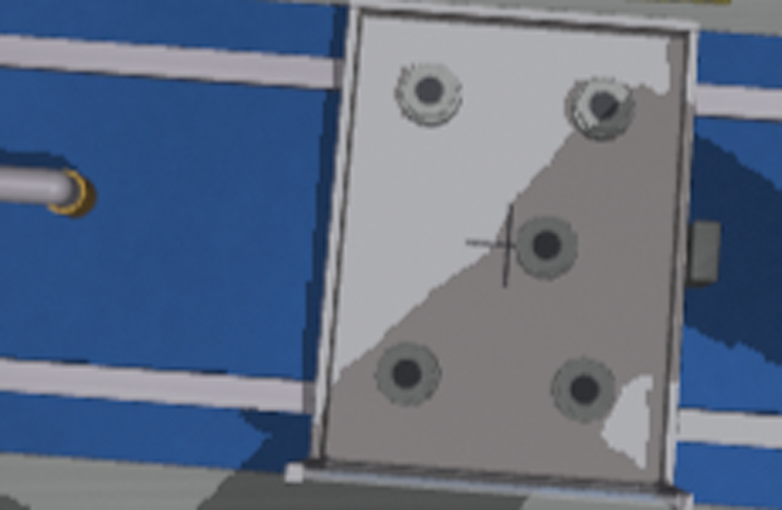

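Run:
```python
from h import *
def ray(c,px):
    i=camera_info(c);T=np.linalg.inv(np.array(i["world_to_cam"]));r=T[:3,:3]@np.linalg.inv(np.array(i["mtx"]))@[px[1],px[0],1];return T[:3,3],r/np.linalg.norm(r)
def tri(a,b):
    A=0;B=0
    for o,r in(ray("top",a),ray("scene",b)):
        M=np.eye(3)-np.outer(r,r);A=A+M;B=B+M@o
    return np.linalg.solve(A,B)
for n,a,b in(("cross",(286.3,328.8),(240,303.5)),("lug",(289,390),(226.5,252)),("tip",(272.2,202.4),(192.5,403.5))):
    t=tri(a,b);print(n,np.round(t,4),np.round(tray(t),1),(t[2]-FL)*1000)
print("tip z-planes", np.round([tray(w("top",(272.2,202.4),z=.0945)),tray(w("scene",(192.5,403.5),z=.0945))],1))
s,d=camera("scene");cv2.imwrite("pics/s5.png",cv2.resize(s[150:240,340:450,::-1],None,fx=7,fy=6.6,interpolation=2))
```

```text
cross [ 0.5535 -0.1122  0.0279] [0.  0.8] 5.43948584248332
lug [ 0.5447 -0.2111  0.0766] [ -0.8 -98.4] 54.08378558348498
tip [0.5703 0.0899 0.1054] [  0.6 203.6] 82.91883208456386
tip z-planes [[  2.4 208.4]
 [-16.2 210.4]]
```

View pics/s5.png

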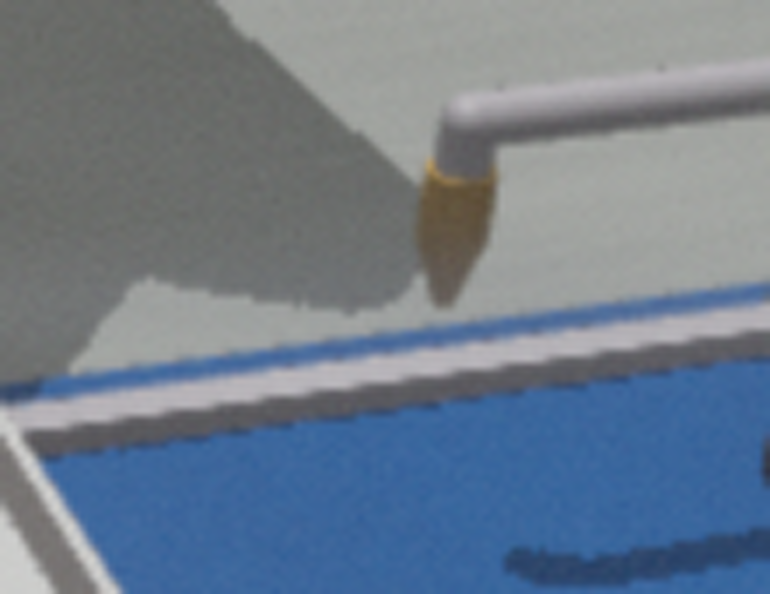

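The nozzle's lower end shows at (445,305) in the crop, which is row 196.2, column 403.6. Next I'll solve for its position along the rails.

Run:
```python
from h import *
def ray(c,px):
    i=camera_info(c);T=np.linalg.inv(np.array(i["world_to_cam"]));r=T[:3,:3]@np.linalg.inv(np.array(i["mtx"]))@[px[1],px[0],1];return T[:3,3],r
for nm,px in(("tip",(196.2,403.6)),("ring",(177.5,405.7))):
    o,r=ray("scene",px)
    for tx in(-3,0,3):
        k=(tx/1000-(o[:2]-C)@ex)/(r[:2]@ex);p=o+k*r;print(nm,tx,np.round(tray(p),1),round((p[2]-FL)*1000,1))
    s,d=camera("scene") if nm=="tip" else (s,d)
    v,u=int(px[0])-2,int(round(px[1]));p=w("scene",(v,u),d[v,u]);print("depth",np.round(tray(p),1),(p[2]-FL)*1000)
p,d=camera("top")
for z in(72,85,95,105):
    print(z,np.round(tray(w("top",(272.3,201),z=FL+z/1000)),1))
for v in range(266,280,2):print(v,[(int((w("top",(v,u),d[v,u])[2]-FL)*1000)) for u in range(190,212,2)])
```

```text
tip -3 [ -3.  204.5] 71.9
tip 0 [ -0.  202.9] 73.9
tip 3 [  3.  201.2] 75.9
depth [  3.4 201.2] 81.06507595179721
ring -3 [ -3.  203.3] 113.5
ring 0 [  0.  201.6] 115.3
ring 3 [  3. 200.] 117.1
depth [  4.6 199. ] 123.37102296489897
72 [  2.1 210.7]
85 [  0.8 207.4]
95 [-1.000e-01  2.049e+02]
105 [ -1.1 202.3]
266 [139, 137, 138, 136, 134, 117, 116, -18, -18, -17, -17]
268 [138, 144, 139, 141, 139, 134, 123, 117, -17, -16, -18]
270 [141, 141, 140, 139, 137, 137, 128, 116, 107, -15, -16]
272 [139, 140, 139, 138, 139, 135, 127, 118, 108, 95, -17]
274 [138, 137, 136, 135, 136, 129, 119, 118, 104, 95, -17]
276 [-16, -17, -16, 117, 122, 119, 116, 108, 100, -16, -19]
278 [-19, -20, -16, -16, -17, 106, 106, 101, -16, -16, -15]
```

Emit:
arm_command:
  translation:
    - [-1.5,3.6,0]
    - [-3,7.2,0]
    - [-4.5,10.8,0]
    - [-6.2,14.8,0]
    - [-6.2,14.8,3]
  turn: [0,0,0,0,0]
  hand: [0.53,0.53,0.53,0.53,0.53]

```text
clock: 28.85
eef_pos: [0.553, -0.2049, 0.1504]
tool_rot: [0.037, 0.999, -0.001, 0.007]
ft_force: [0.3, -1.2, 0.4]
grip_width: 0.0401
```

Emit:
arm_command:
  translation:
    - [0,0,2]
    - [0,0,4.5]
    - [0,0,4.5]
    - [0,0,4.5]
    - [0,0,4.5]
  turn: [0,0,0,0,0]
  hand: [0.53,0.53,0.53,0.53,0.53]

```text
clock: 29.27
eef_pos: [0.5464, -0.21, 0.1007]
tool_rot: [0.041, 0.999, -0.0, 0.001]
ft_force: [1.2, -0.5, 0.5]
grip_width: 0.0402
```

Run:
```python
from h import *
plan((0,-97,44,180))
```

```text
now tray [  0.8 -97.2] z/fl 78.2 yaw_tray 179.9 grip 0.0402 F [ 1.2 -0.5  0.5] t 29.27 tilt [ 0.001 -0.   ]
(0, -97, 44, 180) -> [0.08 0.03 3.42] turn -0.002
```

Emit:
arm_command:
  translation:
    - [0,0,1]
    - [0,0,2.2]
    - [0,0,3.3]
    - [0,0,3.3]
    - [0,0,3.3]
  turn: [0,0,0,0,0]
  hand: [0.53,0.53,0.53,0.53,0.7]

```text
clock: 29.68
eef_pos: [0.5453, -0.2095, 0.0661]
tool_rot: [0.041, 0.999, 0.0, -0.001]
ft_force: [-0.3, -0.7, -0.3]
grip_width: 0.0294
```

Emit:
arm_command:
  translation:
    - [0,0,0]
    - [0,0,0]
    - [0,0,0]
    - [0,0,0]
  turn: [0,0,0,0]
  hand: [0.8,0.9,1,1]

```text
clock: 30.02
eef_pos: [0.5462, -0.2103, 0.0674]
tool_rot: [0.041, 0.999, -0.001, 0.001]
ft_force: [-1.3, -2.0, 2.5]
grip_width: 0.013
```

Emit:
arm_command:
  translation:
    - [0,0.3,0]
    - [0,0.8,0]
    - [0,1.5,0]
    - [0,2.3,0]
    - [0,3.1,0]
  turn: [0,0,0,0,0]
  hand: [1,1,1,1,1]

```text
clock: 30.43
eef_pos: [0.5484, -0.1822, 0.0674]
tool_rot: [0.042, 0.999, -0.004, 0.0]
ft_force: [-2.3, -12.2, 0.9]
grip_width: 0.0128
```

Emit:
arm_command:
  translation:
    - [0,0.8,0]
    - [0,1.6,0]
    - [0,2.4,0]
    - [0,3.2,0]
    - [0,4,0]
  turn: [0,0,0,0,0]
  hand: [1,1,1,1,1]

```text
clock: 30.85
eef_pos: [0.5516, -0.1421, 0.0674]
tool_rot: [0.042, 0.999, -0.004, 0.0]
ft_force: [-2.4, -11.1, 2.0]
grip_width: 0.0131
```

Emit:
arm_command:
  translation:
    - [0,0.8,0]
    - [0,1.6,0]
    - [0,2.4,0]
    - [0,3.2,0]
    - [0,4,0]
  turn: [0,0,0,0,0]
  hand: [1,1,1,1,1]

```text
clock: 31.27
eef_pos: [0.5548, -0.1021, 0.0674]
tool_rot: [0.042, 0.999, -0.004, 0.0]
ft_force: [-2.1, -11.8, 3.4]
grip_width: 0.0129
```

Emit:
arm_command:
  translation:
    - [0,0.8,0]
    - [0,1.6,0]
    - [0,2.4,0]
    - [0,3.2,0]
    - [0,4,0]
  turn: [0,0,0,0,0]
  hand: [1,1,1,1,1]

```text
clock: 31.68
eef_pos: [0.5579, -0.0622, 0.0674]
tool_rot: [0.042, 0.999, -0.003, 0.0]
ft_force: [-2.6, -11.0, 4.2]
grip_width: 0.0127
```

Emit:
arm_command:
  translation:
    - [0,0.8,0]
    - [0,1.6,0]
    - [0,2.4,0]
    - [0,3.2,0]
    - [0,4,0]
  turn: [0,0,0,0,0]
  hand: [1,1,1,1,1]

```text
clock: 32.1
eef_pos: [0.5611, -0.0223, 0.0674]
tool_rot: [0.042, 0.999, -0.003, 0.0]
ft_force: [-3.0, -12.3, 3.5]
grip_width: 0.0128
```

Emit:
arm_command:
  translation:
    - [0,0.3,0]
    - [0,0.6,0]
    - [0,0.6,0]
    - [0,0.6,0]
  turn: [0,0,0,0]
  hand: [1,1,1,1]

```text
clock: 32.43
eef_pos: [0.5616, -0.0152, 0.0673]
tool_rot: [0.042, 0.999, -0.002, 0.0]
ft_force: [-2.2, -6.9, 4.6]
grip_width: 0.0126
```

Run:
```python
from h import *
plan()
s,d=camera("scene");cv2.imwrite("pics/s6.png",cv2.resize(s[150:290,320:500,::-1],None,fx=4.2,fy=4.2,interpolation=2))
camera("top")
for c in("scene","top"):
  for n in("cross","tip","lug"):
    print(c,n,[(np.round(q["location"],1),round(q["conf"],2), np.round(tray(w(c,q["location"],z=FL+{"cross":0,"lug":.05,"tip":.072}[n])),1)) for q in spot_point(c,n)[:2]])
```

```text
now tray [ 0.4 98.2] z/fl 44.8 yaw_tray 179.8 grip 0.0126 F [-2.2 -6.9  4.6] t 32.43 tilt [-0.    -0.004]
scene cross [(array([224.6, 397.4]), 0.88, array([ -9.8, 203.4]))]
scene tip [(array([191.4, 402.8]), 0.68, array([-20.6, 210.9]))]
scene lug [(array([213.2, 354. ]), 0.79, array([ -1.2, 101.9]))]
top cross []
top tip []
top lug []
```

View pics/s6.png

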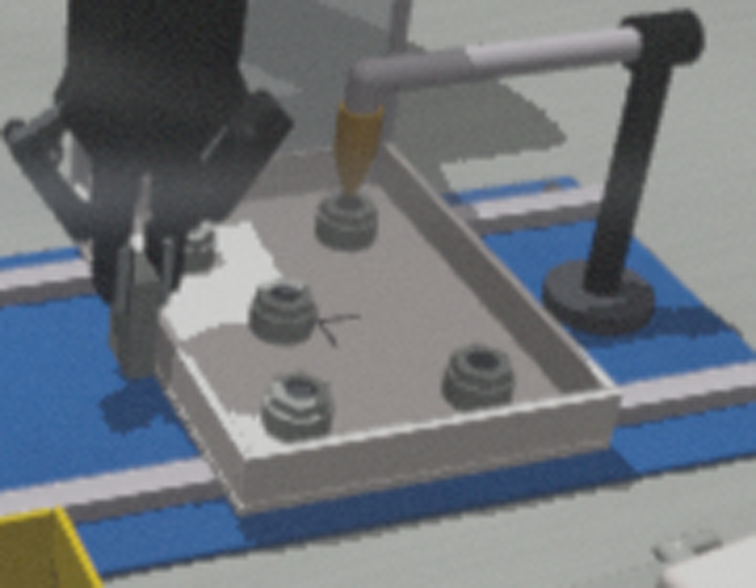

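The picture shows the tray under the nozzle arm, with all nuts still spread. The cross centre is at crop (322,322), row 226.7, column 396.7, slightly short of the tip. I'll measure the gap.

Run:
```python
from h import *
for px in((226.7,396.7),(226.2,397.0)): print(np.round(tray(w("scene",px,z=FL)),1))
print("initial cross scene",np.round([tray(w("scene",p,z=FL)) for p in((238.7,303.7),(242,303))],1))
# initial image cross refine: crop
s=cv2.imread("pics/scene0.png")[228:258,285:325];cv2.imwrite("pics/c0.png",cv2.resize(s,None,fx=10,fy=10,interpolation=2))
i=camera_info("scene");T=np.array(i["world_to_cam"]);K=np.array(i["mtx"])
def proj(tx,ty,z):
    q=T@np.r_[C+(tx*ex+ty*ey)/1000,FL+z/1000,1];q=K@q[:3];return np.round((q[:2]/q[2])[::-1],1)
print("proj cross0",proj(0,0,0),"cross 196",proj(0,196,0),proj(0,203,0),"tip",proj(0,203,72),proj(0,200,72))
```

```text
[ -3.1 198.9]
[ -4.6 200.2]
initial cross scene [[-11.3   3.6]
 [ -1.1  -0.4]]
proj cross0 [242.3 303.4] cross 196 [227.7 396. ] [227.2 399.2] tip [197.  403.5] [197.2 402.1]
```

View pics/c0.png

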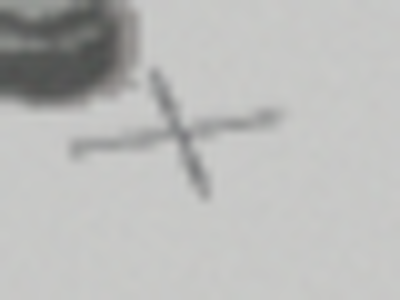

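Emit:
arm_command:
  translation:
    - [0,0.2,0]
    - [0,0.4,0]
    - [0,0.6,0]
    - [0,0.6,0]
  turn: [0,0,0,0]
  hand: [1,1,1,1]

```text
clock: 33.17
eef_pos: [0.562, -0.0097, 0.0673]
tool_rot: [0.042, 0.999, -0.003, 0.0]
ft_force: [-2.9, -9.5, 4.7]
grip_width: 0.0129
```

Emit:
arm_command:
  translation:
    - [0,0,0]
    - [0,0,0]
    - [0,0,0]
    - [0,0,-2]
    - [0,0,-5]
  turn: [0,0,0,0,0]
  hand: [0.7,0.53,0.53,0.53,0.53]

```text
clock: 33.58
eef_pos: [0.5596, -0.0065, 0.1137]
tool_rot: [0.041, 0.999, 0.0, -0.004]
ft_force: [-0.1, -0.8, 0.3]
grip_width: 0.0401
```

Emit:
arm_command:
  translation:
    - [0,-3,-3]
    - [0,-7,-5]
    - [0,-11,-5]
    - [0,-15,-5]
    - [0,-19,-5]
  turn: [0,0,0,0,0]
  hand: [0.53,0.53,0.53,0.53,0.53]

```text
clock: 34.0
eef_pos: [0.5473, -0.1978, 0.1676]
tool_rot: [0.04, 0.999, -0.0, 0.001]
ft_force: [0.4, 0.3, 0.5]
grip_width: 0.04
```

Run:
```python
from h import *
plan()
p,d=camera("top");s,ds=camera("scene")
a=cv2.resize(p[215:365,150:300,::-1],(520,520),interpolation=2)
b=cv2.resize(s[185:245,370:420,::-1],None,fx=5.6,fy=520/60,interpolation=2)
cv2.imwrite("pics/f.png",np.hstack([a,b]))
i=camera_info("top");K=np.array(i["mtx"]);T=np.linalg.inv(np.array(i["world_to_cam"]))
v,u=np.mgrid[:480,:640]
P=np.stack([(u-K[0,2])/K[0,0]*d,(v-K[1,2])/K[1,1]*d,d,np.ones_like(d)],-1)@T.T
X,Y,Z=P[...,0],P[...,1],P[...,2]
mm=(Z>.017)&(Z<.028)&(X>.42)&(X<.7)&(Y>-.03)&(Y<.2)
n,l,st,c=cv2.connectedComponentsWithStats(mm.astype(np.uint8));k=1+np.argmax(st[1:,4])
r=cv2.minAreaRect(np.c_[X[l==k],Y[l==k]].astype(np.float32)*1000);print(r,tray(np.array(r[0])/1000))
lm=(Z>.066)&(Z<.08)&(Y>-.03)&(Y<.02)&(X>.53)&(X<.59);r=cv2.minAreaRect(np.c_[X[lm],Y[lm]].astype(np.float32)*1000);print("lug",r,tray(np.array(r[0])/1000))
for c_ in("top","scene"):
  for n in("cross","tip","lug"): print(c_,n,[(np.round(q["location"],1),round(q["conf"],2)) for q in spot_point(c_,n)[:2]])
```

```text
now tray [  0.7 -85. ] z/fl 145.1 yaw_tray 180.0 grip 0.04 F [0.4 0.3 0.5] t 34.0 tilt [ 0.002 -0.   ]
((569.390380859375, 90.83165740966797), (168.1913604736328, 231.3348388671875), 85.44654083251953) [ -0.40820577 204.45750221]
lug ((560.3482666015625, -8.360309600830078), (13.642891883850098, 28.70795440673828), 88.21489715576172) [ -1.46610522 104.85987675]
top cross [(array([276.1, 213.9]), 0.68)]
top tip [(array([272.7, 202.5]), 0.89)]
top lug [(array([280.6, 267.4]), 0.56)]
scene cross [(array([225.7, 398.9]), 0.94)]
scene tip [(array([193.6, 402.3]), 0.81), (array([213.3, 354.3]), 0.64)]
scene lug [(array([212.4, 354.2]), 0.87)]
```

View pics/f.png

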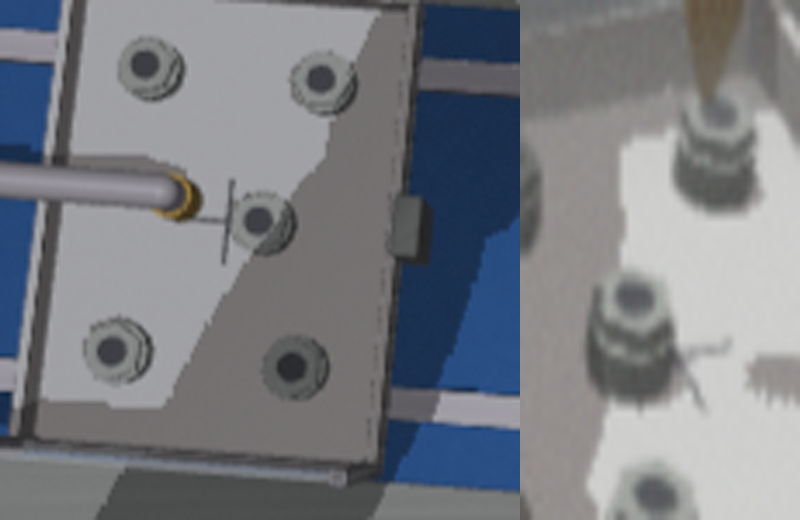

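Three measures put the cross at about 201.6–203.8 mm along the rails: the travel, the lug shift and the scene view. Corrected locally, the tip comes out at about 202 mm. I'll do a last nut check in the shifted tray frame, then hand in.

Run:
```python
import h
from h import *
h.C=C+.2016*ey
h.nuts()
o=get_obs();print(o["clock"],np.round(o["ft_force"],1));print(job_done())
```

```text
lev 15 n 202 x [57.8 72.7 87. ] y [31.3 45.4 60.6] pix [192. 234.]
lev 15 n 208 x [57.2 71.5 87.4] y [-58.3 -44.1 -29. ] pix [243. 238.]
lev 15 n 214 x [-15.5  -1.6  12.6] y [-34.2 -20.3  -5.3] pix [225. 279.]
lev 15 n 234 x [-85.2 -70.5 -56. ] y [31.  45.2 61. ] pix [183. 316.]
lev 15 n 216 x [-87.2 -72.1 -57.9] y [-58.2 -43.7 -28.8] pix [234. 321.]
34.45 [-0.  -0.   0.4]
the job is handed in; nothing more can be done
None
```

The five nuts are spread in one layer and the tray is under the nozzle. I handed the job in at 34.5 s with the gripper open and clear of everything.

- **Nuts:** One lies in each quarter, at about (±72, ±45) mm from the tray middle, and the fifth is at (-2, -20) mm so that the cross stays visible. The last depth check showed all five in place, at least 4 cm clear of each other and 2.4 cm or more from the walls.
- **Tray:** I gripped the push lug and slid the tray about 202 mm along its rails. From travel and the lug's shift, the cross sits at about 201.6 mm. The nozzle tip comes out at about 202 mm, so they should line up to within 2 mm.

**Checks that disagreed:**
- The raw scene-camera reading put the cross about 2 mm further along than the travel did.
- A floor-outline fit put it about 3 mm further along, with the nozzle arm partly hiding the floor.
- The tip detector put the tip at about 203.6 mm, which is also about 2 mm off.

**Problems on the way:**
- **No lean:** The move commands can't lean the tool, so I took the nuts near the guard with the edge of the pads instead.
- **Failed drag:** I tried to drag one nut with light pressure from above. The fingertip slipped and the nut did not move. It briefly carried about 12 N.

I did not measure the wrench, bin and stand again, but no move came near them.

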